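Rack the stray shaker and show the tall one to the date reader

ROBOT

A 7-joint arm with a two-finger parallel gripper is mounted at the origin on the work surface. World frame = base frame: x ahead of the robot, y to its left, z up, the work surface at z = 0. Lengths are in m, angles in rad, forces in N, time in s.
With the tool pointing down it reaches from about 0.425 to 0.925 m from the base axis. Payload 6.8 kg.
Tool frame: the origin (TCP) lies midway between the tips of the shut fingers; the grasp point (between the pads) lies r.grip_point_offset behind it (r.grip_point_offset is the distance from the TCP to the grasp point, in m); z points along the fingers, y is the direction in which the jaws open and shut (so a half turn about z gives the same grasp; the last joint's range is limited). The gripper opens to 85 mm and grips with 20 to 120 N. Pads are 22 mm wide; open, the fingers measure 114 mm over their backs; the gripper's body (76 mm by 85 mm) begins 54 mm behind the grasp point. The pads swing forward as they close: fully open they stand 13 mm farther back than shut.
Start: joints at [1.235, 0.477, 0.022, 1.555, -0.011, 1.109, -0.083], TCP at [0.152, -0.658, 0.231] pointing down, gripper open.
Joint ranges: [-2.96, 2.96], [-0.34, 2.1], [-1.41, 1.46], [0.24, 2.44], [-1.37, 4.51], [0.17, 1.92], [-2.96, 2.96]. Speed limits (rad/s): [2.39, 2.39, 3.14, 3.14, 3.14, 3.14, 3.14].

INTERFACE

Orientations are given as a rotation vector (axis times angle).
In Python, from bench import r gives the robot as it stands. The module is installed in compiled form; this text tells all that it offers.
- The arm moves only by the tool play_rows, never from a script. Its argument "deltas" is a list of rows, each a list of 3 entries, a list of its own where there are three numbers: the finger opening in mm, from 0 to 85.4, then the shift along the tool's x, y, z in mm, then the turn, a rotation vector about the tool's x, y, z in rad. A call has 1 to 8 rows; each row is the pose to reach, as a shift and turn from the pose measured when the call began, along the tool's axes at that moment; what a row does not reach only later rows make up. A row lasts 1/8 s, in which the tool goes at most 62.5 mm and 10.7 degrees, less where a joint would pass 70% of its speed; a pose out of reach is approached as far as the arm can. A call with a gripper value outside its range is refused whole. The fingers move at their own pace and stop on an object; "squeeze" is the grip in N (left out, the last holds). Time passes only in rows, so rows that repeat a pose let the fingers close. It gives the time, the measured TCP pose, the force and the opening at its end, in the units of the state.
- r.get_obs(): the state, without advancing time (a new reading comes with each control period).
- r.grab_frame(name): name is "scene" or "top" or "wrist"; returns (picture, depth): 384x512x3 uint8, red, green, blue; 384x512 float32, m along the optical axis (not along the pixel's ray), 0 where there is no reading.
- r.camera_model(name): a dict with "mtx" (3x3 intrinsics, pixels), "rvec" (rotation vector, rad) and "tvec" (3), from world to camera coordinates, as OpenCV has them; the wrist camera has in their place "T_tool_cam" (4x4, takes a point from camera to tool coordinates, whose origin is the TCP and whose axes are the flange's). Camera axes: x right, y down, z forward; pixel columns grow to the right and rows downward; lengths in m; the calibration is good to about 2 mm. A picture is of the moment at which its call begins: read the wrist's pose just before it. camera_model takes no time and is no camera call.
- r.hand_in(): hands the job in, once; it reports no verdict.
The state is a dict: "clock": time; "joints": joint angles; "qvel": joint speeds; "tau": joint torques, N m; "tcp_pos": TCP position; "orientation": TCP orientation; "contact_force": force on the tool from outside, world axes, zero at the start; "moment": the same for the moment, N m; "grip_width": finger opening in m.
Only numpy, scipy, OpenCV 4.12 (cv2) and the standard library are available. Lean on these libraries where they do the work, as an engineer would, in place of code of your own. Each camera call takes 0.05 s, during which the arm holds its last target. There are 200 camera calls.

TASK

Stand the shaker that is loose on the bench in the free bore of the white rack: lower it fully home (do not drop it in) and let go. Then take the tall shaker out of the rack and show the label on its underside to the date reader: hold it in the air, cap end up, its underside centred over the reader's slanted window, square to the glass and about 80 mm off it. Finish while holding it still there, with the short shaker left in its bore and the bowl, cup and bottle left alone.

Things in the scene. Friction and masses are not known exactly. Their poses are not given: they have to be found in the camera images.
- tall_mid (a point): Centre (half-way up, on the axis) of the tall shaker: a plain metal cylinder, 42 mm in diameter, 135 mm tall, 0.13 to 0.27 kg, z axis along it towards the cap with its small sprinkle holes. It starts upright in one of the rack's three bores; its top then stands 143 mm above the bench.
- tall_foot (a point): Centre of the tall shaker's underside (which carries a white label), 67.5 mm below tall_mid; z axis towards the cap.
- short_mid (a point): Centre of the short shaker that starts in the rack: metal cylinder, 42 mm in diameter, 100 mm tall, z axis up towards its cap. It stays in its bore.
- loose_mid (a point): Centre of the loose shaker: the same as the short one (42 mm in diameter, 100 mm tall, 0.1 to 0.2 kg), starting upright on the bench outside the rack. z axis up towards its cap.
- loose_foot (a point): Centre of the loose shaker's underside, 50 mm below loose_mid.
- rack: White plastic rack block fixed to the bench, 75 x 255 x 45 mm (x, y, z); origin at the centre of its underside, z up, y along the row of three bores. The bores are 85 mm apart, 46 mm wide (2 mm play all round a shaker) and 37 mm deep, their floors 8 mm above the bench. Two start filled, one free.
- rack_hole0 (a point): Centre of the mouth of the first bore (at y = -85 mm of the rack), 45 mm above the bench.
- rack_hole1 (a point): Centre of the mouth of the middle bore, 45 mm above the bench.
- rack_hole2 (a point): Centre of the mouth of the third bore (at y = +85 mm of the rack), 45 mm above the bench.
- window: Window of the date reader: a 50 mm square glass in the middle of the slanted 85 x 85 mm grey head, which is 32 mm thick. Origin at the middle of the glass, 75 mm above the bench; z axis square out of the glass, slanting 30 degrees from vertical towards the robot's side; y axis level.
- reader: The date reader as a whole, fixed to the bench; origin 75 mm straight below the middle of the glass, z up, x horizontal and pointing away from the side to which the window slants. Foot 120 x 100 mm.
- bowl: Black bowl, 120 mm wide, 50 mm high, beyond the work; origin under its centre. Leave alone.
- cup: Paper cup, 76 mm wide, 95 mm high, beyond the work; origin under its centre. Leave alone.
- squeeze: Yellow sauce bottle with a white cap, 60 mm wide, 170 mm high, beyond the rack; origin under its centre. Leave alone.
Not all that is in view belongs to the job. What is shaped like the reader but pink or red is not meant.

How it is judged:
By the outcome, as a careful person would: the job done as asked, in the order asked, and still so for the second after the job is handed in, while the arm keeps its last pose, push and grip.
It also fails if it takes over 56 s, if anything falls off the work surface, if the arm or the gripper's body presses on something with over 40 N, if the wrist force passes 120 N, or if a joint passes its speed limit or range.

## Working session

There is one attempt and no reset: what is moved stays moved. The work goes in short steps, Python scripts to look and compute and a tool call to move; the robot and the scene stay as the last step left them, time stands still between calls to the robot, and variables do not carry over. Pictures are saved under pics/ and viewed, about 8 in all and at most 12, crops included, and the job is handed in when it is done.

Besides the shell and the picture viewer there is one more tool, called after ">>>" by a JSON object that holds its "api" and its "payload". play_rows: Moves the arm, as the interface text tells. Its arguments: {"type":"object","properties":{"deltas":{"type":"array"},"squeeze":{"type":"number"}},"required":["deltas"]}

```bash
mkdir -p pics; cat > h.py <<'E'
import numpy as np, cv2
from scipy.spatial.transform import Rotation as R
from bench import r
def cam(n,o=None):
    m=r.camera_model(n);K=np.array(m["mtx"])
    if "T_tool_cam" in m:
        o=o or r.get_obs();T=np.eye(4);T[:3,:3]=R.from_rotvec(o["orientation"]).as_matrix();T[:3,3]=o["tcp_pos"]
        T=T@np.array(m["T_tool_cam"])
    else:
        A=np.eye(4);A[:3,:3]=R.from_rotvec(np.ravel(m["rvec"])).as_matrix();A[:3,3]=np.ravel(m["tvec"]);T=np.linalg.inv(A)
    return K,T
def plane(K,T,uv,z):
    uv=np.atleast_2d(uv).astype(float);d=np.c_[uv,np.ones(len(uv))]@np.linalg.inv(K).T@T[:3,:3].T
    return T[:3,3]+d*((z-T[2,3])/d[:,2])[:,None]
def cloud(K,T,dep):
    v,u=np.indices(dep.shape);p=np.stack([u*dep,v*dep,dep],-1)@np.linalg.inv(K).T
    return p@T[:3,:3].T+T[:3,3]
def proj(K,T,P):
    p=(np.atleast_2d(P)-T[:3,3])@T[:3,:3]@K.T;return p[:,:2]/p[:,2:]
E
python3 - <<'E'
from h import *
for n in("scene","top"):
    im,d=r.grab_frame(n);K,T=cam(n);np.savez(f"{n}0.npz",im=im,d=d,K=K,T=T);print(n,T[:3,3].round(3),T[:3,2].round(2))
    cv2.imwrite(f"pics/{n}0.png",cv2.resize(im[...,::-1],(768,576)))
print(r.grip_point_offset,r.get_obs())
E
```

```text
scene [1.298 0.189 0.795] [-0.72 -0.14 -0.68]
top [0.315 0.056 1.219] [ 0.2   0.01 -0.98]
0.0187 {'clock': 0.1, 'joints': array([ 1.23491701,  0.47776327,  0.02237536,  1.55636236, -0.01150936,
        1.10927698, -0.08309852]), 'qvel': array([ 0.00060049, -0.00149855,  0.00035244, -0.00312281, -0.0007674 ,
        0.00019317,  0.00078827]), 'tau': array([ 5.63820897e-03, -5.97751880e+01,  1.61376569e+00, -2.81950736e+01,
        1.28216986e-02,  5.02099443e-03,  5.36626487e-06]), 'tcp_pos': array([ 0.15227596, -0.65705047,  0.2303887 ]), 'orientation': array([-3.11960226e+00, -3.56815892e-01,  5.02508987e-04]), 'contact_force': array([-0.55263952, -0.43182712,  0.37834124]), 'moment': array([0.05257196, 0.02306433, 0.05081328]), 'grip_width': 0.08533926869534376}
```

View pics/top0.png

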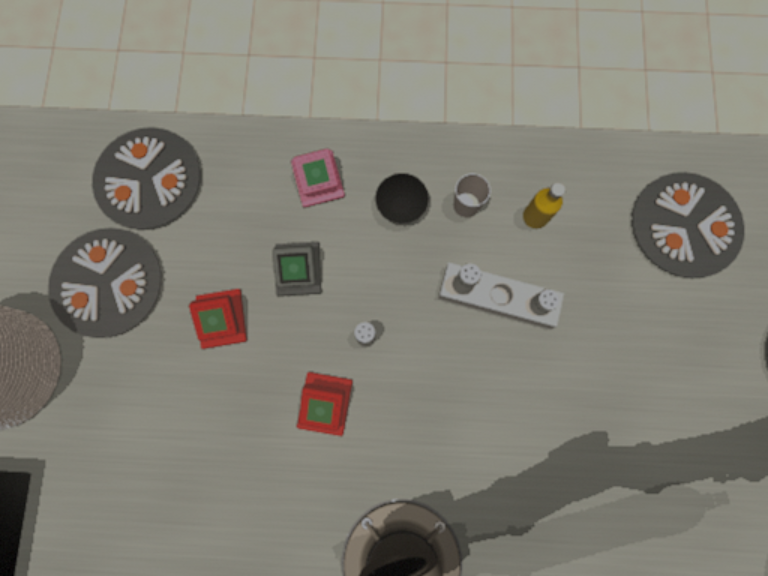

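View pics/scene0.png

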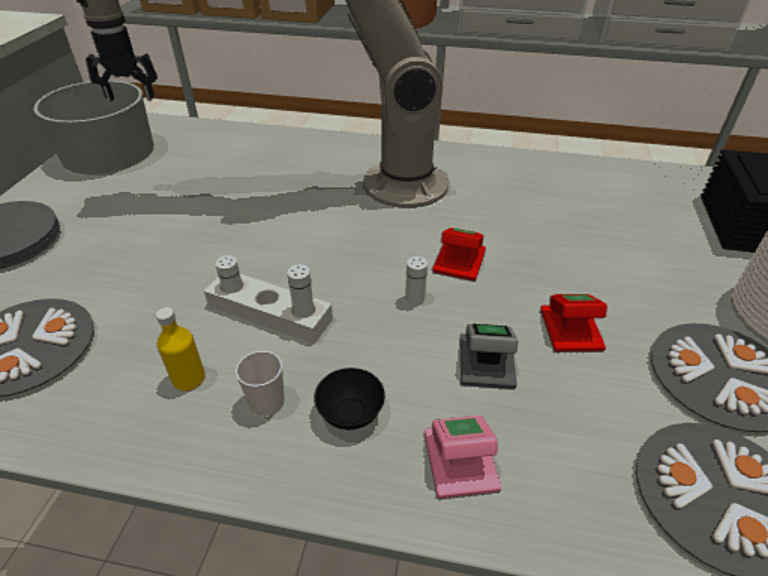

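The top view (768 px wide) shows:
- **Loose shaker:** (364,332).
- **Rack:** tall shaker at (468,278), free middle bore at (502,294), short shaker at (547,300). The scene view confirms that the taller one is at the left end.
- **Readers:** four look-alikes. Grey is at (295,268), red at (217,318) and (325,405), pink at (317,175). The grey one is meant, because the description says grey and not pink or red.

Next I'll measure these, with one enlarged crop to confirm.

```bash
python3 - <<'E'
from h import *
for n in("top","scene"):
    f=np.load(n+"0.npz");im,d,K,T=f["im"],f["d"],f["K"],f["T"]
    P=cloud(K,T,d);v,u=np.indices(d.shape);z=P[...,2]
    seed={"loose":(364,332),"tall":(468,278),"short":(547,300),"win":(295,268)} if n=="top" else {"loose":(416,262),"tall":(299,272),"short":(228,262),"win":(492,330)}
    for k,(a,b) in seed.items():
        a/=1.5;b/=1.5
        if k!="win":
            zt={"loose":.1,"tall":.143,"short":.108}[k];c=plane(K,T,(a,b),zt)[0]
            m=(np.hypot(P[...,0]-c[0],P[...,1]-c[1])<.04)&(abs(z-zt)<.012)&(d>0)
            q=P[m];(cx,cy),rad=cv2.minEnclosingCircle(q[:,:2].astype(np.float32))
            print(n,k,m.sum(),np.round([cx,cy,rad],4),np.median(q[:,2]).round(4),"mean",q[:,:2].mean(0).round(4))
        else:
            h=cv2.cvtColor(im,cv2.COLOR_RGB2HSV)
            m=((h[...,0]>45)&(h[...,0]<90)&(h[...,1]>70)&(abs(u-a)<22)&(abs(v-b)<22)).astype(np.uint8)
            _,l,s,ce=cv2.connectedComponentsWithStats(m);i=1+s[1:,4].argmax();M=(l==i)&(d>0)
            q=P[M];c=q.mean(0);nn=np.linalg.svd(q-c)[2][2];nn*=np.sign(nn[2])
            box=cv2.boxPoints(cv2.minAreaRect(np.argwhere(l==i)[:,::-1].astype(np.float32)))
            print(n,"win",M.sum(),c.round(4),"n",nn.round(3),"ray at .075",plane(K,T,ce[i],.075).round(4),"az",np.degrees(np.arctan2(nn[1],nn[0])),"tilt",np.degrees(np.arccos(nn[2])))
    # rack top
    if n=="top":
        c=plane(K,T,(502/1.5,294/1.5),.045)[0]
        m=(abs(z-.045)<.012)&(np.hypot(P[...,0]-c[0],P[...,1]-c[1])<.16)&(im.min(-1)>110)
        q=P[m][:,:2].astype(np.float32);rc=cv2.minAreaRect(q);print("rack",m.sum(),rc,np.median(P[m][:,2]),cv2.boxPoints(rc).round(3).tolist(),"clicked bore",c)
f=np.load("top0.npz");g=cv2.resize(f["im"][150:250,150:390,::-1],(792,330),interpolation=cv2.INTER_CUBIC);cv2.imwrite("pics/crop.png",g)
E
```

```text
top loose 151 [0.4511 0.097  0.0208] 0.0988 mean [0.4509 0.0966]
top tall 162 [ 0.5714 -0.1087  0.0211] 0.1419 mean [ 0.5704 -0.1077]
top short 152 [ 0.5327 -0.2739  0.0213] 0.1065 mean [ 0.532  -0.2727]
top win 249 [0.5827 0.2535 0.0736] n [-0.517 -0.06   0.854] ray at .075 [[0.5825 0.2533 0.075 ]] az -173.335551292554 tilt 31.396571374520292
rack 1189 ((0.5521582365036011, -0.19140107929706573), (0.2552734315395355, 0.07689961791038513), 76.89445495605469) 0.043838947742557144 [[0.4860000014305115, -0.3070000112056732], [0.5609999895095825, -0.3240000009536743], [0.6190000176429749, -0.07599999755620956], [0.5440000295639038, -0.057999998331069946]] clicked bore [ 0.54978945 -0.19393665  0.045     ]
scene loose 137 [0.4552 0.0937 0.0217] 0.0995 mean [0.459  0.0945]
scene tall 162 [ 0.5747 -0.1101  0.0219] 0.1428 mean [ 0.5792 -0.1096]
scene short 137 [ 0.5366 -0.2753  0.0228] 0.1077 mean [ 0.5408 -0.274 ]
scene win 106 [0.5859 0.2523 0.0759] n [-0.493 -0.054  0.868] ray at .075 [[0.5852 0.2526 0.075 ]] az -173.770651083632 tilt 29.758241401021
```

View pics/crop.png

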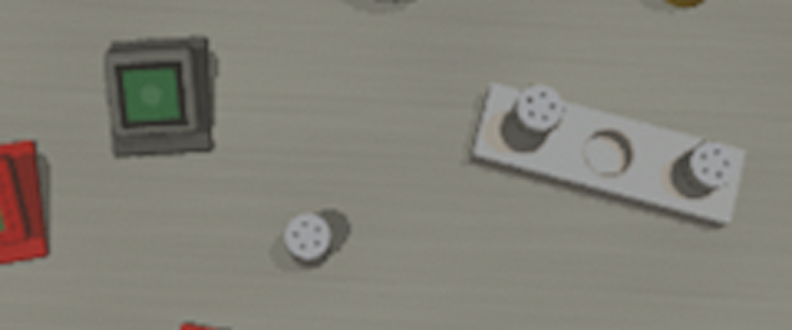

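The crop confirms the grey reader at (150,95), the loose shaker at (307,237), the tall shaker at (540,105), the free middle bore at (608,152) and the short shaker at (710,162).

Next I'll work out the moves.

```bash
cat >> h.py <<'E'
def tool(az,tilt_dir=None):  # tool down, y axis at azimuth az (deg)
    a=np.radians(az);y=np.array([np.cos(a),np.sin(a),0]);z=np.array([0,0,-1.]) if tilt_dir is None else np.array(tilt_dir,float)/np.linalg.norm(tilt_dir)
    x=np.cross(y,z);x/=np.linalg.norm(x);y=np.cross(z,x);return np.c_[x,y,z]
def rel(pos,Rt,o=None):
    o=o or r.get_obs();R0=R.from_rotvec(o["orientation"]).as_matrix()
    s=R0.T@(np.array(pos)-o["tcp_pos"])*1e3;w=R.from_matrix(R0.T@Rt).as_rotvec()
    print("shift",s.round(1).tolist(),"turn",w.round(4).tolist())
E
python3 - <<'E'
from h import *
print(np.round(r.camera_model("wrist")["T_tool_cam"],3));print(np.round(r.camera_model("wrist")["mtx"]))
rel([.49,-.21,.28],tool(-13.3))
E
```

```text
[[-0.001 -0.947 -0.32   0.082]
 [ 1.    -0.001  0.     0.   ]
 [-0.    -0.32   0.947 -0.142]
 [ 0.     0.     0.     1.   ]]
[[314.   0. 255.]
 [  0. 314. 191.]
 [  0.   0.   1.]]
shift [429.9, -359.3, -49.1] turn [-0.0016, -0.0008, -1.1109]
```

>>> {"api": "play_rows", "payload": {"deltas": [[85,[430,-359,-49],[0,0,-1.11]],[85,[430,-359,-49],[0,0,-1.11]],[85,[430,-359,-49],[0,0,-1.11]],[85,[430,-359,-49],[0,0,-1.11]],[85,[430,-359,-49],[0,0,-1.11]],[85,[430,-359,-49],[0,0,-1.11]],[85,[430,-359,-49],[0,0,-1.11]],[85,[430,-359,-49],[0,0,-1.11]]]}}

```text
clock: 1.1
tcp_pos: [0.4532, -0.2584, 0.2746]
orientation: [-2.464, -1.947, -0.0]
contact_force: [0.4, -0.7, 0.5]
grip_width: 0.0847
```

```bash
python3 - <<'E'
from h import *
rel([.50,-.23,.30],tool(-13.3));rel([.44,-.0,.25],tool(-13.3))
E
```

```text
shift [38.5, 38.9, -25.4] turn [-0.001, -0.0012, -0.0012]
shift [248.3, -72.6, 25.0] turn [-0.001, -0.0012, -0.0012]
```

>>> {"api": "play_rows", "payload": {"deltas": [[85,[38,39,-25],[0,0,0]],[85,[38,39,-25],[0,0,0]],[85,[38,39,-25],[0,0,0]],[85,[38,39,-25],[0,0,0]]]}}

```text
clock: 1.6
tcp_pos: [0.4985, -0.2318, 0.2988]
orientation: [-2.465, -1.943, 0.002]
contact_force: [-0.4, 1.4, 0.0]
grip_width: 0.0849
```

```bash
python3 - <<'E'
from h import *
o=r.get_obs();K,T=cam("wrist",o);im,d=r.grab_frame("wrist");np.savez("w1.npz",im=im,d=d,K=K,T=T);print(o["tcp_pos"],o["orientation"],o["joints"].round(4).tolist())
for n,p in dict(bore=[.553,-.192,.045],tall=[.573,-.109,.143],short=[.535,-.274,.108]).items(): print(n,proj(K,T,p).round())
cv2.imwrite("pics/w1.png",im[...,::-1])
E
```

```text
[ 0.49848015 -0.23176085  0.2988036 ] [-2.46528176e+00 -1.94296288e+00  1.80174953e-03] [0.6947, 0.2467, -0.4454, 1.7482, 0.1135, 1.1751, -0.019]
bore [[291. 111.]]
tall [[307.  16.]]
short [[296. 193.]]
```

View pics/w1.png

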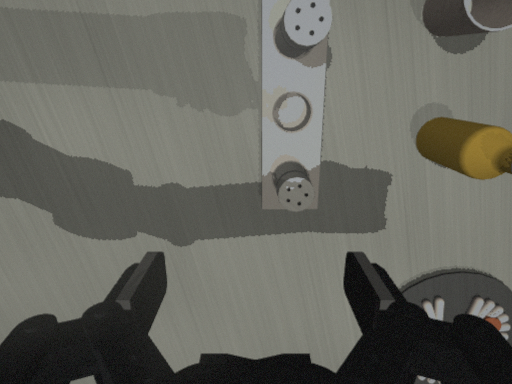

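The wrist view shows the tall cap at about (307,20), the free bore at (292,111) and the short cap at (295,192). That agrees with the projections to within a few mm. I'll refine the bore centre from the rim contour and both caps.

```bash
python3 - <<'E'
from h import *
f=np.load("w1.npz");im,d,K,T=[f[k] for k in("im","d","K","T")];P=cloud(K,T,d);z=P[...,2]
m=((abs(z-.045)<.006)&(d>0)).astype(np.uint8)
cs,h=cv2.findContours(m,cv2.RETR_CCOMP,cv2.CHAIN_APPROX_NONE)
for c,hh in zip(cs,h[0]):
    if hh[3]>=0 and cv2.contourArea(c)>300:
        w=plane(K,T,c[:,0],.045)[:,:2].astype(np.float32);A=np.c_[2*w,np.ones(len(w))];s=np.linalg.lstsq(A,(w**2).sum(1),rcond=None)[0]
        print("hole",cv2.fitEllipse(c),s[:2].round(4),np.sqrt(s[2]+s[:2]@s[:2]).round(4),cv2.minEnclosingCircle(w))
for n,c,zt in(("tall",(.573,-.109),.143),("short",(.535,-.274),.108)):
    q=P[(np.hypot(P[...,0]-c[0],P[...,1]-c[1])<.035)&(abs(z-zt)<.008)&(d>0)];print(n,len(q),cv2.minEnclosingCircle(q[:,:2].astype(np.float32)),np.median(q[:,2]))
q=P[(m>0)][:,:2].astype(np.float32);q=q[np.hypot(*(q-[.553,-.192]).T)<.16];print("rack",cv2.minAreaRect(q))
rel([.445,.02,.22],tool(-13.3))
E
```

```text
hole ((291.50677490234375, 111.28093719482422), (36.9909553527832, 39.05988311767578), 29.18733024597168) [ 0.5536 -0.1927] 0.023 ((0.5535349249839783, -0.19280791282653809), 0.023787301033735275)
tall 1921 ((0.5729309320449829, -0.11091393232345581), 0.020898059010505676) 0.1427816935245071
short 1053 ((0.534377932548523, -0.27591440081596375), 0.021226631477475166) 0.10775243357713438
rack ((0.553784191608429, -0.19632157683372498), (0.24822640419006348, 0.07452409714460373), 76.87049102783203)
shift [232.1, -110.7, 79.4] turn [-0.0026, -0.0009, -0.0037]
```

>>> {"api": "play_rows", "payload": {"deltas": [[85,[232,-111,79],[0,0,0]],[85,[232,-111,79],[0,0,0]],[85,[232,-111,79],[0,0,0]],[85,[232,-111,79],[0,0,0]],[85,[232,-111,79],[0,0,0]],[85,[232,-111,79],[0,0,0]],[85,[232,-111,79],[0,0,0]]]}}

```text
clock: 2.52
tcp_pos: [0.445, 0.0182, 0.2206]
orientation: [-2.468, -1.94, 0.002]
contact_force: [0.1, -0.6, -0.3]
grip_width: 0.0852
```

```bash
python3 - <<'E'
from h import *
o=r.get_obs();K,T=cam("wrist",o);im,d=r.grab_frame("wrist");print(o["tcp_pos"],o["orientation"],o["joints"].round(4).tolist())
P=cloud(K,T,d);z=P[...,2];c=(.453,.0955)
q=P[(np.hypot(P[...,0]-c[0],P[...,1]-c[1])<.035)&(abs(z-.1)<.008)&(d>0)];(x,y),rad=cv2.minEnclosingCircle(q[:,:2].astype(np.float32));print(len(q),x,y,rad,np.median(q[:,2]))
rel([x,y,.14],tool(-13.3));rel([x,y,.06],tool(-13.3))
E
```

```text
[0.44503275 0.01818162 0.2205763 ] [-2.46839772e+00 -1.94014330e+00  1.63511892e-03] [0.3973, 0.1603, -0.6266, 2.0555, 0.1128, 0.9607, -0.5266]
2169 0.452444463968277 0.09436671435832977 0.021040715277194977 0.09972456828064952
shift [75.8, -10.8, 80.7] turn [-0.0021, -0.0005, -0.0068]
shift [75.7, -10.6, 160.7] turn [-0.0021, -0.0005, -0.0068]
```

>>> {"api": "play_rows", "payload": {"deltas": [[85,[76,-11,70],[0,0,-0.007]],[85,[76,-11,70],[0,0,-0.007]],[85,[76,-11,100],[0,0,-0.007]],[85,[76,-11,140],[0,0,-0.007]],[85,[76,-11,160],[0,0,-0.007]],[85,[76,-11,160],[0,0,-0.007]],[85,[76,-11,160],[0,0,-0.007]]]}}

```text
clock: 3.45
tcp_pos: [0.4532, 0.0943, 0.0615]
orientation: [-2.464, -1.947, -0.0]
contact_force: [0.4, 0.7, 0.0]
grip_width: 0.0849
```

>>> {"api": "play_rows", "payload": {"squeeze": 40, "deltas": [[38,[0,0,0],[0,0,0]],[38,[0,0,0],[0,0,0]],[38,[0,0,0],[0,0,0]],[38,[0,0,0],[0,0,0]],[38,[0,0,0],[0,0,0]]]}}

```text
clock: 4.08
tcp_pos: [0.4536, 0.0943, 0.0622]
orientation: [-2.465, -1.948, -0.002]
contact_force: [-1.2, 0.0, 6.1]
grip_width: 0.0412
```

>>> {"api": "play_rows", "payload": {"deltas": [[38,[0,0,-60],[0,0,0]],[38,[0,0,-120],[0,0,0]],[38,[0,0,-180],[0,0,0]],[38,[0,0,-180],[0,0,0]],[38,[0,0,-180],[0,0,0]]]}}

```text
clock: 4.7
tcp_pos: [0.4529, 0.0937, 0.2416]
orientation: [-2.465, -1.947, -0.0]
contact_force: [-0.8, 0.5, -1.4]
grip_width: 0.0411
```

```bash
python3 - <<'E'
from h import *
o=r.get_obs();print(o["grip_width"],o["contact_force"],o["moment"],o["joints"].round(4).tolist(),o["tcp_pos"],o["orientation"])
rel([.554,-.193,.240],tool(-13.3));rel([.554,-.193,.125],tool(-13.3))
E
```

```text
0.04109799304728073 [-0.75149787  0.47807402 -1.44905106] [-0.03463407  0.12368366 -0.00809624] [0.3034, 0.1759, -0.7053, 1.9936, 0.1336, 1.0175, -0.6984] [0.45286497 0.09369539 0.24162349] [-2.46516957e+00 -1.94729835e+00 -3.15169007e-05]
shift [-255.5, 164.8, 1.6] turn [-0.0001, -0.0001, -0.0015]
shift [-255.5, 164.8, 116.6] turn [-0.0001, -0.0001, -0.0015]
```

>>> {"api": "play_rows", "payload": {"deltas": [[38,[-60,38,0],[0,0,0]],[38,[-110,71,0],[0,0,0]],[38,[-160,103,0],[0,0,0]],[38,[-210,135,0],[0,0,0]],[38,[-255,165,0],[0,0,-0.001]],[38,[-255,165,40],[0,0,-0.001]],[38,[-255,165,90],[0,0,-0.001]],[38,[-255,165,117],[0,0,-0.001]]]}}

```text
clock: 5.7
tcp_pos: [0.5509, -0.1918, 0.1192]
orientation: [-2.458, -1.945, 0.007]
contact_force: [0.7, -0.4, -2.1]
grip_width: 0.0412
```

>>> {"api": "play_rows", "payload": {"deltas": [[38,[0,0,0],[0,0,0]],[38,[0,0,0],[0,0,0]]]}}

```text
clock: 5.95
tcp_pos: [0.5503, -0.1914, 0.1185]
orientation: [-2.456, -1.944, 0.009]
contact_force: [0.5, -0.6, -0.8]
grip_width: 0.0413
```

```bash
python3 - <<'E'
from h import *
o=r.get_obs();K,T=cam("wrist",o);im,d=r.grab_frame("wrist");np.savez("w2.npz",im=im,d=d,K=K,T=T)
print(o["grip_width"],o["contact_force"],o["tcp_pos"],o["orientation"])
rel([.554,-.193,.108],tool(-13.3),o);rel([.554,-.193,.07],tool(-13.3),o)
cv2.imwrite("pics/w2.png",im[...,::-1])
E
```

```text
0.04131409686731255 [ 0.49243623 -0.61997393 -0.82356922] [ 0.55034546 -0.1913899   0.11852013] [-2.45648887 -1.94424091  0.00890699]
shift [-0.7, 4.0, 10.5] turn [-0.0104, -0.001, 0.0004]
shift [-0.8, 4.4, 48.5] turn [-0.0104, -0.001, 0.0004]
```

View pics/w2.png

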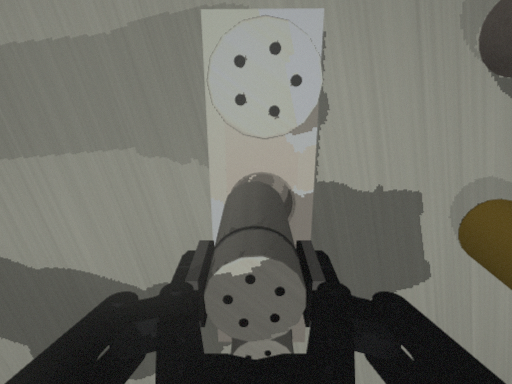

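The wrist view shows the shaker held straight, cap at (255,300), with the tall cap clear at (265,77). The foot at (262,180) sits slightly left of the bore, which matches the measured lag of 4 mm. I'll correct that, then lower.

>>> {"api": "play_rows", "payload": {"deltas": [[38,[-0.7,4,0],[-0.01,-0.001,0]],[38,[-0.7,4,0],[-0.01,-0.001,0]],[38,[-0.7,4,0],[-0.01,-0.001,0]]]}}

```text
clock: 6.38
tcp_pos: [0.5552, -0.1934, 0.1201]
orientation: [2.462, 1.948, 0.002]
contact_force: [-0.5, 0.4, -1.0]
grip_width: 0.0411
```

```bash
python3 - <<'E'
from h import *
o=r.get_obs();K,T=cam("wrist",o);im,d=r.grab_frame("wrist")
print(o["contact_force"],o["tcp_pos"])
rel([.554,-.193,.108],tool(-13.3),o)
P=cloud(K,T,d);z=P[...,2]
# held cap circle, and rack bore edges
v,u=np.indices(d.shape);q=P[(abs(u-255)<60)&(v>240)&(v<350)&(abs(z-(o["tcp_pos"][2]+.038))<.008)]
print("cap",len(q),cv2.minEnclosingCircle(q[:,:2].astype(np.float32)),np.median(q[:,2]))
# shaker side points below the pads: centre from lsq circle
q=P[(np.hypot(P[...,0]-.554,P[...,1]+.193)<.03)&(z>.065)&(z<.085)&(d>0)];w=q[:,:2];print(len(w))
A=np.c_[2*w,np.ones(len(w))];s=np.linalg.lstsq(A,(w**2).sum(1),rcond=None)[0];print("low body",s[:2],np.sqrt(s[2]+s[:2]@s[:2]))
# rack long edges
m=(abs(z-.045)<.006)&(d>0);pp=P[m][:,:2];ax=np.array([.9739,-.227]);e=(pp-[.5537,-.193])@ax;print("rack edges across",np.percentile(e,[1,99]))
E
```

```text
[-0.46835769  0.44299593 -0.95661986] [ 0.55518616 -0.19336414  0.1200756 ]
shift [0.1, -1.3, 12.1] turn [0.0027, 0.0004, 0.0001]
cap 8695 ((0.5553321242332458, -0.1917075216770172), 0.026023095473647118) 0.15758263713471415
559
low body [ 0.55438262 -0.19312634] 0.020643801404247878
rack edges across [-0.03696234  0.18880081]
```

>>> {"api": "play_rows", "payload": {"deltas": [[38,[0,-1,4],[0.003,0,0]],[38,[0,-1,8],[0.003,0,0]],[38,[0,-1,12],[0.003,0,0]],[38,[0,-1,18],[0.003,0,0]],[38,[0,-1,22],[0.003,0,0]]]}}

```text
clock: 7.05
tcp_pos: [0.5539, -0.1931, 0.0973]
orientation: [-2.463, -1.949, 0.001]
contact_force: [-0.1, -0.4, -1.5]
grip_width: 0.0409
```

```bash
python3 - <<'E'
from h import *
o=r.get_obs();print(o["contact_force"],o["moment"],o["tcp_pos"]);rel([.5545,-.193,.070],tool(-13.3),o)
E
```

```text
[-0.12656143 -0.35749421 -1.49294438] [-0.01822229  0.0061496   0.01318028] [ 0.55394446 -0.19308805  0.09730418]
shift [0.2, 0.6, 27.3] turn [-0.0011, 0.0003, 0.0001]
```

>>> {"api": "play_rows", "payload": {"deltas": [[38,[0,0,6],[0,0,0]],[38,[0,0,12],[0,0,0]],[38,[0,0,18],[0,0,0]],[38,[0,0,22],[0,0,0]],[38,[0,0,24],[0,0,0]],[38,[0,0,25],[0,0,0]],[38,[0,0,26],[0,0,0]]]}}

```text
clock: 7.92
tcp_pos: [0.5541, -0.1931, 0.0714]
orientation: [-2.463, -1.949, 0.001]
contact_force: [-0.4, 0.2, -2.2]
grip_width: 0.0413
```

>>> {"api": "play_rows", "payload": {"deltas": [[38,[0,0,1],[0,0,0]],[38,[0,0,2],[0,0,0]],[38,[0,0,3],[0,0,0]],[38,[0,0,3],[0,0,0]]]}}

```text
clock: 8.43
tcp_pos: [0.5543, -0.1932, 0.0702]
orientation: [2.463, 1.949, -0.002]
contact_force: [-5.4, 0.7, 13.8]
grip_width: 0.0413
```

>>> {"api": "play_rows", "payload": {"deltas": [[80,[0,0,0],[0,0,0]],[80,[0,0,0],[0,0,0]],[80,[0,0,0],[0,0,0]],[80,[0,0,0],[0,0,0]]]}}

```text
clock: 8.93
tcp_pos: [0.5542, -0.1932, 0.07]
orientation: [2.464, 1.949, -0.002]
contact_force: [-0.4, -0.1, -0.2]
grip_width: 0.0801
```

>>> {"api": "play_rows", "payload": {"deltas": [[80,[0,0,-20],[0,0,0]],[80,[0,0,-70],[0,0,0]],[80,[0,0,-130],[0,0,0]],[80,[0,0,-170],[0,0,0]],[80,[0,0,-170],[0,0,0]],[80,[0,0,-170],[0,0,0]]]}}

```text
clock: 9.68
tcp_pos: [0.554, -0.193, 0.2403]
orientation: [2.463, 1.949, -0.002]
contact_force: [0.7, 0.1, -0.2]
grip_width: 0.08
```

```bash
python3 - <<'E'
from h import *
o=r.get_obs();K,T=cam("wrist",o);im,d=r.grab_frame("wrist");P=cloud(K,T,d);z=P[...,2]
print(o["tcp_pos"],o["grip_width"])
for n,c,zt in(("tall",(.573,-.111),.143),("placed",(.554,-.193),.108)):
    q=P[(np.hypot(P[...,0]-c[0],P[...,1]-c[1])<.035)&(abs(z-zt)<.008)&(d>0)];(x,y),rad=cv2.minEnclosingCircle(q[:,:2].astype(np.float32));print(n,len(q),x,y,rad,np.median(q[:,2]))
    if n=="tall": rel([x+.0005,y,.18],tool(-13.3),o);rel([x+.0005,y,.095],tool(-13.3),o)
np.savez("w3.npz",im=im,d=d,K=K,T=T)
E
```

```text
[ 0.55398081 -0.19295498  0.24032972] 0.07996397691794285
tall 2696 0.5729740262031555 -0.11070185899734497 0.020904408767819405 0.14274309517217126
shift [84.6, 0.1, 60.2] turn [-0.0005, 0.0014, -0.0]
shift [84.7, 0.1, 145.2] turn [-0.0005, 0.0014, -0.0]
placed 1589 0.5533918142318726 -0.19264313578605652 0.02091013826429844 0.10770290004267696
```

The placed shaker reads a top height of 107.7 mm, so it's home. Next is the tall one.

>>> {"api": "play_rows", "payload": {"deltas": [[84,[60,0,20],[0,0,0]],[84,[85,0,50],[0,0,0]],[84,[85,0,60],[0,0,0]],[84,[85,0,75],[0,0,0]],[84,[85,0,110],[0,0,0]],[84,[85,0,145],[0,0,0]],[84,[85,0,145],[0,0,0]],[84,[85,0,145],[0,0,0]]]}}

```text
clock: 10.72
tcp_pos: [0.5735, -0.1112, 0.0954]
orientation: [2.465, 1.947, -0.002]
contact_force: [0.2, 0.2, 0.3]
grip_width: 0.0839
```

>>> {"api": "play_rows", "payload": {"squeeze": 70, "deltas": [[36,[0,0,0],[0,0,0]],[36,[0,0,0],[0,0,0]],[36,[0,0,0],[0,0,0]],[36,[0,0,0],[0,0,0]],[36,[0,0,0],[0,0,0]],[36,[0,0,0],[0,0,0]]]}}

```text
clock: 11.48
tcp_pos: [0.5741, -0.1113, 0.0966]
orientation: [2.464, 1.947, -0.001]
contact_force: [-1.7, -0.2, 6.3]
grip_width: 0.0408
```

>>> {"api": "play_rows", "payload": {"deltas": [[36,[0,0,-15],[0,0,0]],[36,[0,0,-30],[0,0,0]],[36,[0,0,-50],[0,0,0]],[36,[0,0,-90],[0,0,0]],[36,[0,0,-140],[0,0,0]],[36,[0,0,-180],[0,0,0]],[36,[0,0,-180],[0,0,0]],[36,[0,0,-180],[0,0,0]]]}}

```text
clock: 12.48
tcp_pos: [0.5735, -0.111, 0.2766]
orientation: [2.464, 1.947, -0.002]
contact_force: [-0.2, 0.5, -1.9]
grip_width: 0.0406
```

```bash
python3 - <<'E'
from h import *
o=r.get_obs();print(o["grip_width"],o["contact_force"],o["tcp_pos"],o["joints"].round(3).tolist())
W=np.array([.584,.253,.075]);n=np.array([-.497,-.056,0]);n=n/np.linalg.norm(n)*.5;n[2]=.866
az=np.degrees(np.arctan2(-n[1],-n[0]));Rt=tool(az,-n)
print(n,az);print(W+n*.168);rel(W+n*.168,Rt,o);rel(W+n*.168+[0,0,.1],Rt,o);rel([.50,.05,.34],Rt,o)
E
```

```text
0.04064109319538499 [-0.16074239  0.46291135 -1.87841674] [ 0.57346076 -0.11099121  0.27660405] [0.516, 0.339, -0.549, 1.697, 0.193, 1.16, -0.318]
[-0.49685593 -0.05598377  0.866     ] 6.428747748829855
[0.5005282  0.24359473 0.220488  ]
shift [328.2, -153.0, 55.4] turn [-0.5183, 0.0925, -0.3371]
shift [328.0, -153.0, -44.6] turn [-0.5183, 0.0925, -0.3371]
shift [139.5, -108.7, -63.7] turn [-0.5183, 0.0925, -0.3371]
```

>>> {"api": "play_rows", "payload": {"deltas": [[36,[45,-22,-20],[-0.07,0.012,-0.045]],[36,[90,-44,-45],[-0.14,0.025,-0.09]],[36,[140,-66,-45],[-0.22,0.04,-0.14]],[36,[190,-90,-45],[-0.3,0.053,-0.2]],[36,[240,-113,-45],[-0.38,0.067,-0.25]],[36,[290,-136,-45],[-0.46,0.082,-0.3]],[36,[328,-153,-45],[-0.518,0.092,-0.337]],[36,[328,-153,-45],[-0.518,0.092,-0.337]]]}}

```text
clock: 13.48
tcp_pos: [0.4975, 0.2468, 0.3193]
orientation: [1.82, 2.053, 0.546]
contact_force: [0.0, -1.2, -0.8]
grip_width: 0.0408
```

```bash
cat > go.py <<'E'
from h import *
o=r.get_obs();print(o["grip_width"],o["contact_force"].round(1),o["tcp_pos"].round(4),o["joints"].round(3).tolist())
W=np.array([.584,.253,.075]);n=np.array([-.497,-.056,0]);n=n/np.linalg.norm(n)*.5;n[2]=.866
Rt=tool(np.degrees(np.arctan2(-n[1],-n[0])),-n);rel(W+n*.168,Rt,o);rel(W+n*.168+[0,0,.05],Rt,o)
E
python3 go.py
```

```text
0.04080383608237713 [ 0.  -1.2 -0.8] [0.4975 0.2468 0.3193] [0.151, 0.029, -0.891, 2.049, 0.502, 0.698, -0.942]
shift [-3.5, -46.9, 87.0] turn [-0.0026, -0.0028, 0.007]
shift [-3.5, -22.0, 43.6] turn [-0.0026, -0.0028, 0.007]
```

>>> {"api": "play_rows", "payload": {"deltas": [[36,[-3,-22,25],[0,0,0.007]],[36,[-3,-47,45],[0,0,0.007]],[36,[-3,-47,70],[0,0,0.007]],[36,[-3,-47,87],[0,0,0.007]],[36,[-3,-47,87],[0,0,0.007]],[36,[-3,-47,87],[0,0,0.007]]]}}

```text
clock: 14.22
tcp_pos: [0.5003, 0.2436, 0.2203]
orientation: [1.829, 2.047, 0.547]
contact_force: [0.5, 1.0, -0.9]
grip_width: 0.0408
```

```bash
python3 go.py; python3 - <<'E'
from h import *
for n in("scene","wrist"):
    o=r.get_obs();K,T=cam(n,o);im,d=r.grab_frame(n);np.savez(n+"4.npz",im=im,d=d,K=K,T=T)
    if n=="scene":
        a=cv2.resize(im[90:290,210:370,::-1],(480,600));
    else: b=im[...,::-1]
cv2.imwrite("pics/s4.png",a);cv2.imwrite("pics/w4.png",b)
E
```

```text
0.04082053968313887 [ 0.5  1.  -0.9] [0.5003 0.2436 0.2203] [0.048, 0.188, -0.848, 2.173, 0.884, 0.587, -1.341]
shift [-0.0, 0.3, -0.0] turn [-0.0035, -0.0023, -0.0005]
shift [0.1, 25.2, -43.4] turn [-0.0035, -0.0023, -0.0005]
```

View pics/s4.png

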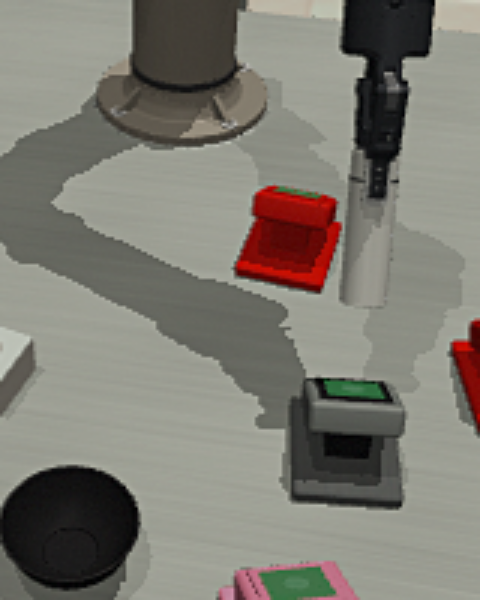

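View pics/w4.png

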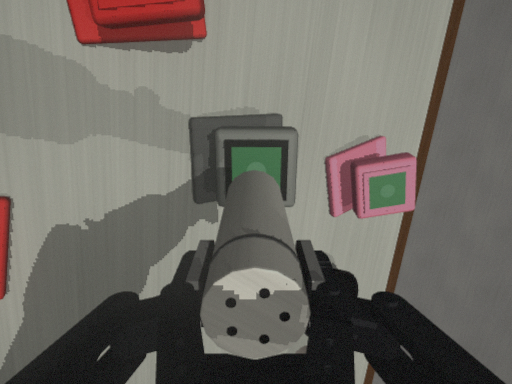

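The scene crop shows the shaker held upright and tilted, foot at (363,300), over the grey reader's glass at (355,388). The wrist view shows the green glass at (257,165) partly behind the foot, which ends near (255,180). Next I'll measure the shaker axis against the glass.

```bash
cat > chk.py <<'E'
from h import *
from scipy.optimize import least_squares
import sys
f=np.load("wrist4.npz");im,d,K,T=[f[k] for k in("im","d","K","T")];P=cloud(K,T,d);v,u=np.indices(d.shape)
h=cv2.cvtColor(im,cv2.COLOR_RGB2HSV)
g=(h[...,0]>45)&(h[...,0]<90)&(h[...,1]>80)&(abs(u-257)<45)&(v>130)&(v<210)&(d>0)
q=P[g];q=q[abs(q[:,2]-np.median(q[:,2]))<.04];c=q.mean(0);n=np.linalg.svd(q-c)[2][2];n*=np.sign(n[2])
print("win normal",n.round(4),"tilt",np.degrees(np.arccos(n[2])).round(2),"az",np.degrees(np.arctan2(n[1],n[0])).round(2))
ey=np.cross(n,[1,0,0]);ex=np.array([-n[0]*n[2],-n[1]*n[2],n[0]**2+n[1]**2]);ex=-ex/np.linalg.norm(ex)  # level y; ex downslope
ey=np.cross([0,0,1],n);ey/=np.linalg.norm(ey)
X=(q-c)@ex;Y=(q-c)@ey;print("ex",np.percentile(X,[0.5,99.5]),"ey",np.percentile(Y,[.5,99.5]))
xs=np.percentile(X,[0.5,99.5]);top=c+ex*((xs[0]+.025) if abs(ex[2])>0 and ex[2]<0 else 0)
ym=np.percentile(Y,[.5,99.5]).mean()
Wu=c+ex*(xs[0]+.025)+ey*ym;Wl=c+ex*(xs[1]-.025)+ey*ym;print("ex dir",ex.round(2),"centre from -ex edge",Wu.round(4),"from +ex edge",Wl.round(4))
# shaker cylinder
o=r.get_obs();R0=R.from_rotvec(o["orientation"]).as_matrix();a0=-R0[:,2];p0=np.array(o["tcp_pos"])
t=(P-p0)@a0;rad=np.linalg.norm((P-p0)-t[...,None]*a0,axis=-1)
m=(rad<.028)&(t>-.085)&(t<-.015)&(d>0);s=P[m];print("cyl pts",len(s))
def res(x):
    a=a0+R0[:,0]*x[2]+R0[:,1]*x[3];a/=np.linalg.norm(a);b=s-(p0+R0[:,0]*x[0]+R0[:,1]*x[1]);return np.linalg.norm(b-(b@a)[:,None]*a,axis=1)-.021
x=least_squares(res,[0,0,0,0],loss="soft_l1",f_scale=.001).x;print("cyl off mm, slope",x.round(4))
a=a0+R0[:,0]*x[2]+R0[:,1]*x[3];a/=np.linalg.norm(a);b=p0+R0[:,0]*x[0]+R0[:,1]*x[1]
tt=(P-b)@a;rr=np.linalg.norm((P-b)-tt[...,None]*a,axis=-1);print("extent along axis",np.percentile(tt[(rr<.0225)&(d>0)&(abs(tt)<.12)],[.2,99.8]).round(4))
print("axis",a.round(4),"angle to win n",np.degrees(np.arccos(a@n)))
for W in(np.array([.584,.253,.075]),Wu):
    for nm,F in(("tcp",p0-.088*a0),("fit",b-.088*a)): D=F-W;print(nm,"foot-W in win: along",(D@n).round(4),"ex",(D@ex).round(4),"ey",(D@ey).round(4))
E
python3 chk.py
```

```text
win normal [-0.5009 -0.0539  0.8638] tilt 30.25 az -173.85
ex [-0.02395318  0.02525609] ey [-0.01329919  0.0223437 ]
ex dir [-0.86 -0.09 -0.5 ] centre from -ex edge [0.5837 0.259  0.075 ] from +ex edge [0.5844 0.2591 0.0754]
cyl pts 1896
cyl off mm, slope [ 0.0001 -0.001  -0.0019  0.0063]
extent along axis [-0.0846  0.0878]
axis [-0.4893 -0.0597  0.87  ] angle to win n 0.8219730894896837
tcp foot-W in win: along 0.0805 ex -0.0004 ey -0.0004
fit foot-W in win: along 0.0805 ex 0.0011 ey -0.0006
tcp foot-W in win: along 0.0806 ex -0.0001 ey 0.0056
fit foot-W in win: along 0.0806 ex 0.0014 ey 0.0054
```

The occluded edge of the glass is its -y side. Using the visible +y edge, the centre is at y ≈ 0.252, which agrees with the 0.253 I used. The foot is 80.5 mm off the glass, within about 1.5 mm of centre and less than 1° off square. Before handing in, I'll check the rest of the scene.

```bash
python3 - <<'E'
from h import *
im,d=r.grab_frame("top");K,T=cam("top");P=cloud(K,T,d);z=P[...,2]
for n,c in(("placed",(.552,-.192)),("short",(.533,-.274))):
    q=P[(np.hypot(P[...,0]-c[0],P[...,1]-c[1])<.035)&(abs(z-.108)<.008)&(d>0)];print(n,len(q),cv2.minEnclosingCircle(q[:,:2].astype(np.float32)),np.median(q[:,2]))
f=np.load("top0.npz")
D=np.abs(im.astype(int)-f["im"]).max(-1)
for n,(a,b) in dict(bowl=(402,199),cup=(472,194),bottle=(543,206)).items():
    a,b=int(a/1.5),int(b/1.5);print(n,"changed px",(D[b-15:b+15,a-15:a+15]>40).mean())
o=r.get_obs();print(o["clock"],np.abs(o["qvel"]).max(),o["tcp_pos"],o["grip_width"],o["contact_force"])
E
```

```text
placed 149 ((0.5515455007553101, -0.1905086636543274), 0.021038487553596497) 0.10667571212088611
short 147 ((0.5328260064125061, -0.2739151418209076), 0.020992284640669823) 0.1064294575950322
bowl changed px 0.0
cup changed px 0.0
bottle changed px 0.0
14.375 0.004413847901766704 [0.50052238 0.24398958 0.2211487 ] 0.04104955725927391 [-0.35274983 -0.3824457  -0.62069999]
```

```bash
python3 -c "
from bench import r
print(r.hand_in())"
```

```text
the job is handed in; nothing more can be done
None
```

The job is done and handed in at about 14.4 s. The loose shaker stands in the free middle bore, and the arm is holding the tall shaker still, cap end up, over the grey reader's window.

- **Loose shaker:** I lowered it until it touched the bore floor at about 14 N, then released it. Its top measured 107.7 mm above the bench afterwards, against 108 mm for fully home.
- **Tall shaker:** the underside is about 80.5 mm off the glass and within about 1.5 mm of centre. The tool pose is about 0.2° from the intended tilt. A fit to the shaker itself gave 0.8° off square to the glass, which I left uncorrected.
- **Rest of the scene:** the short shaker is still in its bore, and the bowl, cup and bottle show no change in the top view.

**Disagreements between checks:**
- The top and scene cameras differed by about 4 mm in x, so I relied on wrist-camera measurements at the rack.
- The last wrist view of the glass was partly hidden by the shaker. Its raw centre was about 6 mm off sideways; the visible edge alone gave a centre within about 1 mm of the one I used.

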